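# Rock the seized tube block out of its warmer

## Task

Lift the grey collar up off the square post of the tube warmer's aluminium block and set it down gently, flat on the bench beside the warmer. Then grip the post and rock the block sideways, towards one shoe and then towards the other, until it has pushed both stiff shoes back off its shoulders (never push the shoes with the gripper), and lift it straight up out of the well. Finish still holding the block in the gripper, upright and just clear, a few centimetres above the well, and leave the bottle, the beaker and the tube rack where they stand.

Things in the scene. Friction and masses are not known exactly. Their poses are not given: they have to be found in the camera images.
- warmer: White bench tube warmer, fixed, 150 (x) x 200 (y) x 70 mm high, yaw varies; origin at the centre of its underside on the bench, z up. Open well in the middle of its top. On the top, at the +y and -y sides of the well, lie two dark steel shoes that slide along the warmer's y; a flat control strip runs along its +x edge.
- well (a point): Centre of the well's mouth, 70 mm above the bench, axes as the warmer's. The well is 65 (x) x 62 (y) mm; its floor is 26 mm above the bench and has a groove along x, 15 mm wide and 6 mm deep (groove floor 20 mm above the bench), in which the block's foot stands.
- block: Aluminium tube block, about 0.42 kg, standing in the well, axes as the warmer's. Origin: centre of the underside of its foot, 20 mm above the bench when seated. Upwards from there: foot rib 60 (x) x 12 (y) mm, to 8 mm; body 60 x 44 mm, 8 to 46 mm, its top a shoulder at the +y and -y sides; neck 60 x 34 mm, 46 to 64 mm; square post 22 x 22 mm, 64 to 112 mm.
- neck (a point): On the block's axis, 64 mm above its origin: top of the neck, foot of the post. The shoes lie 4 mm above the shoulders, against the neck, so a straight pull is blocked. Lean the block about its foot's lower edge towards warmer +y, then -y: the neck pushes that side's shoe out and the shoe stays there. About 0.12 rad each way is enough (shoes stop at 0.13). Then the upright block lifts out freely.
- collar: Grey plastic ring, outside diameter 56, bore 40, height 34 mm, 60 g, at the start around the post, resting on top of the block's neck, so the post's top 14 mm stand out of it. Origin at the centre of its underside, z along its axis.
- shoe_left (a joint): Outward slide of the shoe on the warmer's +y side, m: 0 = touching the neck of the upright block and overlapping the shoulder by 5 mm, 0.008 = fully back (stop). Starts at 0 to 0.002. Clear of the shoulder above 0.005. Stiff: it takes about 7 N to slide and stays where it is left.
- shoe_right (a joint): The same for the shoe on the warmer's -y side, moving towards -y.
- jaw_left: The dark steel shoe on the warmer's +y side, 44 (x) x 38 (y) x 12 mm, its top 82 mm above the bench; origin on its underside, 21 mm outward of the tip that touches the neck. Not to be pushed by the gripper.
- jaw_right: The same shoe on the warmer's -y side.
- bottle: Bystander: amber bottle, diameter 54, 130 mm high, origin at the centre of its underside.
- beaker: Bystander: glass beaker, diameter 64, 85 mm high, origin at the centre of its underside.
- rack: Bystander: steel tube rack with capped tubes, 55 (x) x 150 (y) x 82 mm high, beyond the warmer; origin at the centre of its underside.
There are look-alikes about, which are no part of the job. There is more than one size of the collar; the one meant has the size given above. What is shaped like the warmer but purple is not meant.

How it is judged:
By the outcome, as a careful person would: the job done as asked, in the order asked, and still so for the second after the job is handed in, while the arm keeps its last pose, push and grip.
It also fails if it takes over 66 s, if anything falls off the work surface, if the arm or the gripper's body presses on something with over 40 N, if the wrist force passes 120 N, or if a joint passes its speed limit or range.

## Robot

A 6-joint arm with a two-finger parallel gripper is mounted at the origin on the work surface. World frame = base frame: x ahead of the robot, y to its left, z up, the work surface at z = 0. Lengths are in m, angles in rad, forces in N, time in s.
With the tool pointing down it reaches from about 0.35 to 0.975 m from the base axis. Payload 4.9 kg.
Tool frame: the origin (TCP) lies on the mounting face of the last link; the fingertips stand 173 mm ahead of it and the grasp point (between the pads) lies 155 mm ahead of it; z points along the fingers, y is the direction in which the jaws open and shut (so a half turn about z gives the same grasp; the last joint's range is limited). The gripper opens to 85 mm and grips with 20 to 120 N. Pads are 22 mm wide; open, the fingers measure 114 mm over their backs; the gripper's body (76 mm by 85 mm) begins 54 mm behind the grasp point. The pads swing forward as they close: fully open they stand 13 mm farther back than shut.
Start: joints at [1.13, 0.053, 1.613, -0, 1.476, -0.119], TCP at [0.198, 0.593, 0.405] pointing down, gripper open.
Joint ranges: [-3.01, 3.01], [-1.01, 2.22], [0.06, 2.58], [-1.02, 4.17], [0.09, 2.62], [-3.14, 3.14]. Speed limits (rad/s): [2.57, 2.57, 3.14, 3.14, 3.14, 3.14].

## Interface

Orientations are given as a rotation vector (axis times angle).
In Python, from station import ctrl gives the robot as it stands. The module is installed in compiled form; this text tells all that it offers.
- The arm moves only by the tool jog_arm, never from a script. Its argument "steps" is a list of rows, each a list of 2 entries, a list of its own where there are three numbers: the shift along the tool's x, y, z in cm, then the turn, a rotation vector about the tool's x, y, z in degrees. In form: [[[tx, ty, tz], [rx, ry, rz]], ...]. A call has 1 to 8 rows; each row shifts and turns the pose as measured when the row begins, along the tool's axes as they then stand; what a row does not reach is not made up. A row lasts 1/10 s, in which the tool goes at most 50 mm and 8.59 degrees, less where a joint would pass 70% of its speed; a pose out of reach is approached as far as the arm can. A call is refused whole if a number of a shift passes 5 or a number of a turn 8.59, either way. A call with a gripper value outside its range is refused whole. "fingers" is the gripper command: -1 is shut, 1 is fully open, values between are in proportion, set as the call begins (left out, the last holds). The fingers move at their own pace and stop on an object; "grip_force" is the grip in N (left out, the last holds). Time passes only in rows, so rows that do not move let the fingers close. It gives the time, the measured TCP pose, the force and the opening at its end, in the units of the state.
- ctrl.get_obs(): the state, without advancing time (a new reading comes with each control period).
- ctrl.get_image(name): name is "scene" or "top" or "wrist"; returns the picture (400x640x3 uint8, red, green, blue); there is no depth.
- ctrl.camera_info(name): a dict with "K" (3x3 intrinsics, pixels), "dist_coeffs" ([k1, k2, p1, p2, k3] as OpenCV has them; the pictures are not rectified), "camera_from_world" (4x4, takes a point from world to camera coordinates). Camera axes: x right, y up, looking along -z (the intrinsics and any distortion apply to the point x, -y, -z); pixel columns grow to the right and rows downward; lengths in m; the calibration is good to about 2 mm. A picture is of the moment at which its call begins: read the wrist's pose just before it. camera_info takes no time and is no camera call; for the wrist camera it gives the pose at the moment of the call.
- ctrl.finish_job(): hands the job in, once; it reports no verdict.
The state is a dict: "t": time; "q": joint angles; "dq": joint speeds; "effort": joint torques, N m; "tool_pos": TCP position; "tool_rot": TCP orientation; "contact_force": force on the tool from outside, world axes, zero at the start; "wrist_torque": the same for the moment, N m; "opening": finger opening in m.
Only numpy, scipy, OpenCV 4.12 (cv2) and the standard library are available. Lean on these libraries where they do the work, as an engineer would, in place of code of your own. Each camera call takes 0.05 s, during which the arm holds its last target.

## Working session

There is one attempt and no reset: what is moved stays moved. The work goes in short steps, Python scripts to look and compute and a tool call to move; the robot and the scene stay as the last step left them, time stands still between calls to the robot, and variables do not carry over. Pictures are saved under pics/ and viewed, and the job is handed in when it is done.

Besides the shell and the picture viewer there is one more tool, called after ">>>" by a JSON object that holds its "method" and its "body", one argument or row to a line. jog_arm: Moves the arm, as the interface text tells. Its arguments: {"type":"object","properties":{"steps":{"type":"array","items":{"type":"array"}},"fingers":{"type":"number"},"grip_force":{"type":"number"}},"required":["steps"]}

```bash
mkdir -p pics; cat > h.py <<'E'
from station import ctrl
import numpy as np, cv2
np.set_printoptions(precision=4,suppress=True)
from scipy.spatial.transform import Rotation as R
def snap(n,f):
    ci=ctrl.camera_info(n); im=ctrl.get_image(n); cv2.imwrite('pics/'+f,im[:,:,::-1]); return ci,im
def ray(ci,uv):
    K=np.array(ci['K'],float);d=np.array(ci['dist_coeffs'],float)
    p=cv2.undistortPoints(np.array(uv,float).reshape(-1,1,2),K,d).reshape(-1,2)
    T=np.array(ci['camera_from_world']);Rm=T[:3,:3];c=-Rm.T@T[:3,3]
    D=np.c_[p[:,0],-p[:,1],-np.ones(len(p))]@Rm
    return c,D
def onz(ci,uv,z):
    c,D=ray(ci,uv); return c+D*((z-c[2])/D[:,2])[:,None]
def proj(ci,P):
    T=np.array(ci['camera_from_world']);q=np.atleast_2d(P)@T[:3,:3].T+T[:3,3]
    q=q*[1,-1,-1]
    return cv2.projectPoints(q,np.zeros(3),np.zeros(3),np.array(ci['K'],float),np.array(ci['dist_coeffs'],float))[0].reshape(-1,2)
E
python3 - <<'E'
from h import *
o=ctrl.get_obs();print(o)
import pickle
cis={}
for n in('scene','top','wrist'):
    cis[n],_=snap(n,n+'0.png'); c=cis[n];T=np.array(c['camera_from_world']);print(n,-T[:3,:3].T@T[:3,3],c['K'][0])
pickle.dump(cis,open('ci0.pkl','wb'))
E
```

```text
{'t': 0.0, 'q': array([ 1.13  ,  0.0534,  1.6143,  0.    ,  1.476 , -0.119 ]), 'dq': array([-0.0022, -0.0012,  0.0002,  0.001 , -0.0011,  0.0003]), 'effort': array([ -0.0024, -39.3683, -37.0167,  -0.0002,   0.0072,  -0.    ]), 'tool_pos': array([0.1976, 0.5927, 0.4035]), 'tool_rot': array([-0.5032, -3.1004,  0.0031]), 'contact_force': array([ 0.5855, -0.0222,  0.2551]), 'wrist_torque': array([ 0.035 ,  0.007 , -0.0073]), 'opening': 0.08555246517692305}
scene [ 1.1625 -0.1251  0.7527] [383.3007   0.     315.6237]
top [ 0.356  -0.0078  1.3375] [443.5314   0.     314.821 ]
wrist [0.1191 0.619  0.3725] [294.3728   0.     314.966 ]
```

View pics/scene0.png

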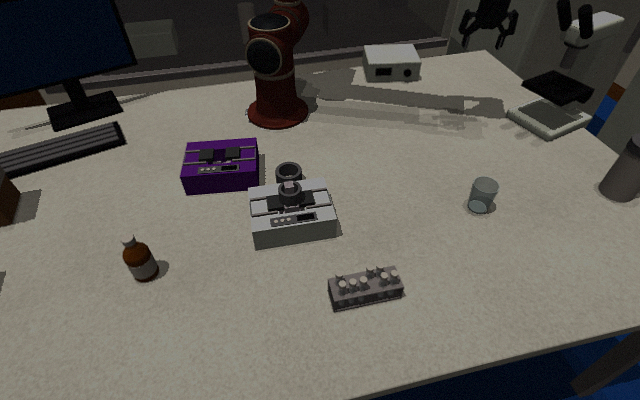

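View pics/top0.png

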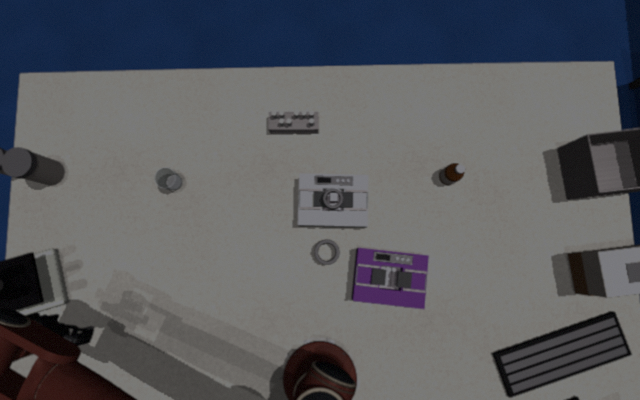

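View pics/wrist0.png

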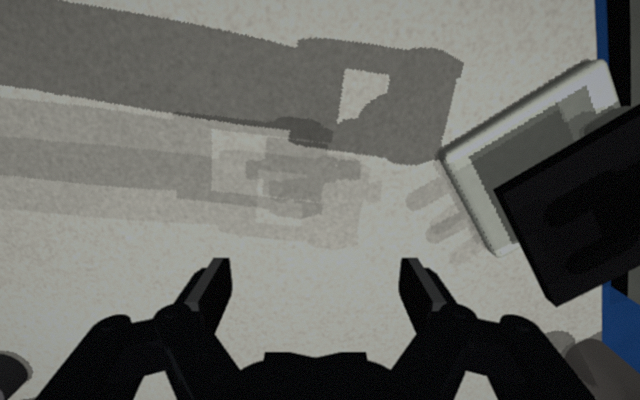

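The white warmer is at top (333,202) / scene (292,212), with a ring round its post at top (333,199) / scene (290,192). The look-alikes are a loose ring on the bench at top (325,252) / scene (288,172) and a purple warmer at top (391,277) / scene (222,166). I pick the ring on the white warmer and check it in a close crop.

```bash
python3 - <<'E'
import cv2
a=cv2.imread('pics/top0.png')[165:270,280:380];b=cv2.imread('pics/scene0.png')[150:255,235:345]
a=cv2.resize(a,None,fx=5.5,fy=5.5,interpolation=cv2.INTER_CUBIC)
b=cv2.resize(b,None,fx=5.5,fy=5.5,interpolation=cv2.INTER_CUBIC)
cv2.imwrite('pics/ca.png',a);cv2.imwrite('pics/cb.png',b)
E
```

```text
(no output)
```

View pics/ca.png

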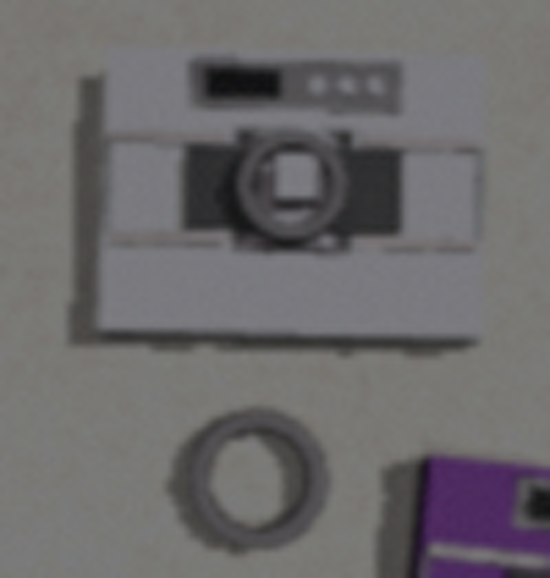

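View pics/cb.png

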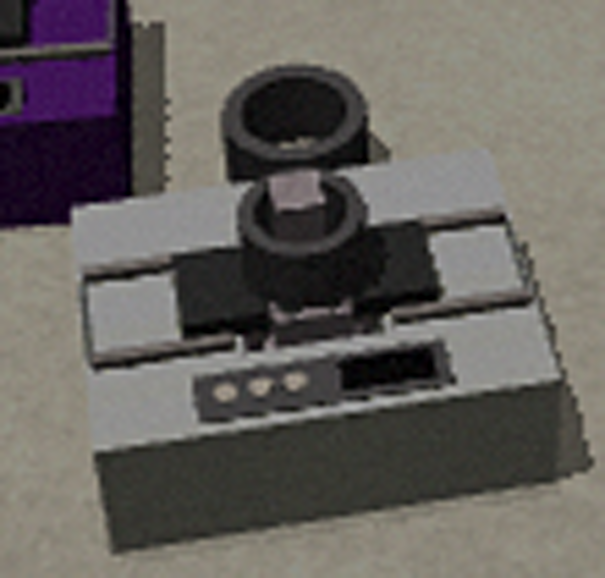

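```bash
python3 - <<'E'
from h import *
import pickle
ci=pickle.load(open('ci0.pkl','rb'))
def px(l,ox,oy): return [(ox+x/5.5,oy+y/5.5) for x,y in l]
t=px([(106,48),(484,56),(478,336),(100,332)],280,165)
print('top corners',onz(ci['top'],t,.07)[:,:2])
print('ring top',onz(ci['top'],px([(291,183)],280,165),.118), 'post',onz(ci['top'],px([(297,176)],280,165),.132))
print('bench ring',onz(ci['top'],px([(258,478)],280,165),.034))
s=px([(73,208),(488,150),(562,380),(95,450)],235,150)
print('scene corners',onz(ci['scene'],s,.07)[:,:2])
print('scene ring',onz(ci['scene'],px([(303,213)],235,150),.118),onz(ci['scene'],px([(296,176)],235,150),.132))
print('bottle',onz(ci['top'],[(445,178)],0),'beaker',onz(ci['top'],[(172,182)],0.05),'rack',onz(ci['top'],[(268,112),(318,112),(318,132),(268,132)],.06))
print('purple',onz(ci['top'],[(357,248),(428,256),(424,307),(353,300)],.07))
E
```

```text
top corners [[ 0.5891  0.0493]
 [ 0.5814 -0.1499]
 [ 0.4341 -0.1422]
 [ 0.4393  0.0539]]
ring top [[ 0.5096 -0.0454  0.118 ]] post [[ 0.5113 -0.048   0.132 ]]
bench ring [[ 0.3629 -0.0273  0.034 ]]
scene corners [[ 0.435  -0.1412]
 [ 0.4436  0.056 ]
 [ 0.5923  0.0512]
 [ 0.5824 -0.1478]]
scene ring [[ 0.5135 -0.0439  0.118 ]] [[ 0.5047 -0.0444  0.132 ]]
bottle [[ 0.5812 -0.3922  0.    ]] beaker [[0.5745 0.4269 0.05  ]] rack [[ 0.7798  0.1413  0.06  ]
 [ 0.7769 -0.008   0.06  ]
 [ 0.7155 -0.0071  0.06  ]
 [ 0.7183  0.1413  0.06  ]]
purple [[ 0.3725 -0.1123  0.07  ]
 [ 0.3469 -0.3122  0.07  ]
 [ 0.2062 -0.2945  0.07  ]
 [ 0.2282 -0.0973  0.07  ]]
```

```bash
cat >> h.py <<'E'
YAW=-0.04; W=np.array([0.5122,-0.0465,0])
def Rt(yaw=None,tilt=0,sgn=1):
    yaw=YAW if yaw is None else yaw
    # tool z down, tool y = sgn*warmer y
    B=np.c_[[-sgn,0,0],[0,sgn,0],[0,0,-1]]
    return R.from_euler('z',yaw)*R.from_euler('x',tilt)*R.from_matrix(B)
def delta(p,Rg,o=None):
    "shift cm and turn deg in current tool axes to reach TCP p, Rg"
    o=o or ctrl.get_obs(); r=R.from_rotvec(o['tool_rot'])
    return r.inv().apply(np.array(p)-o['tool_pos'])*100, np.degrees((r.inv()*Rg).as_rotvec())
E
python3 - <<'E'
from h import *
o=ctrl.get_obs()
print(R.from_rotvec(o['tool_rot']).as_matrix())
for s in (1,-1):
  print(delta([.512,-.0465,.40],Rt(sgn=s)))
E
```

```text
[[-0.9487  0.3163 -0.0007]
 [ 0.3163  0.9487 -0.0015]
 [ 0.0002 -0.0016 -1.    ]]
(array([-50.0455, -50.6966,   0.4429]), array([ -0.0898,  -0.0237, -16.1462]))
(array([-50.0455, -50.6966,   0.4429]), array([ -0.0341,   0.1293, 163.8538]))
```

>>> {"method": "jog_arm", "body": {
  "steps": [
    [[0,0,0],[0,0,-8]],
    [[0,0,0],[0,0,-8]],
    [[-2,-4.4,0],[0,0,0]],
    [[-2,-4.4,0],[0,0,0]],
    [[-2,-4.4,0],[0,0,0]],
    [[-2,-4.4,0],[0,0,0]],
    [[-2,-4.4,0],[0,0,0]],
    [[-2,-4.4,0],[0,0,0]]
  ],
  "fingers": 1
}}

```text
t: 0.95
tool_pos: [0.3104, 0.3203, 0.3992]
tool_rot: [-0.031, -3.137, 0.012]
contact_force: [1.6, 0.3, 0.6]
opening: 0.0858
```

```bash
python3 - <<'E'
from h import *
o=ctrl.get_obs();print(o['t'],o['tool_pos'],delta([.48,-.0465,.36],Rt()))
E
```

```text
0.95 [0.3104 0.3203 0.3992] (array([-17.6991, -36.3125,   4.1156]), array([-0.4341, -0.2356,  1.1646]))
```

>>> {"method": "jog_arm", "body": {
  "steps": [
    [[-2.3,-4.4,0],[0,0,0.5]],
    [[-2.3,-4.4,0],[0,0,0]],
    [[-2.3,-4.4,0],[0,0,0]],
    [[-2.3,-4.4,0],[0,0,0]],
    [[-2.3,-4.4,0],[0,0,0]],
    [[-2.3,-4.4,0],[0,0,0]],
    [[-2.3,-4.4,0],[0,0,0]],
    [[-2.3,-4.4,0],[0,0,0]]
  ]
}}

```text
t: 1.75
tool_pos: [0.4812, -0.0418, 0.4004]
tool_rot: [0.044, 3.141, -0.01]
contact_force: [0.5, 0.5, 0.3]
opening: 0.085
```

```bash
python3 - <<'E'
from h import *
import pickle
o=ctrl.get_obs();print(o['t'],o['tool_pos'],delta([.512,-.0465,.36],Rt()))
ci,_=snap('wrist','w1.png');pickle.dump(ci,open('w1.pkl','wb'))
E
```

```text
1.75 [ 0.4812 -0.0418  0.4004] (array([-3.0942, -0.3614,  4.039 ]), array([-0.3505,  0.0296,  0.6908]))
```

View pics/w1.png

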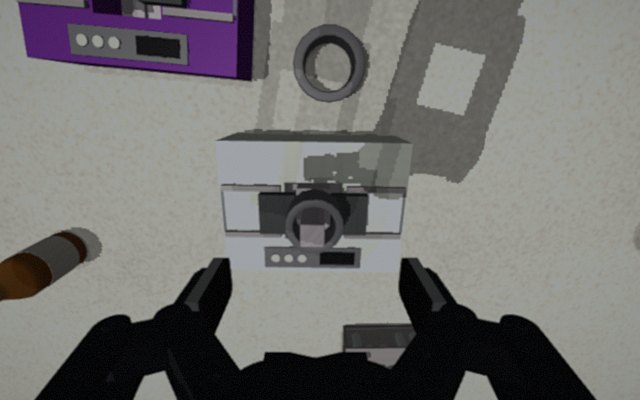

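```bash
python3 - <<'E'
import cv2
a=cv2.imread('pics/w1.png')[125:280,210:420]
cv2.imwrite('pics/cw1.png',cv2.resize(a,None,fx=3.8,fy=3.8,interpolation=cv2.INTER_CUBIC))
E
```

```text
(no output)
```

View pics/cw1.png

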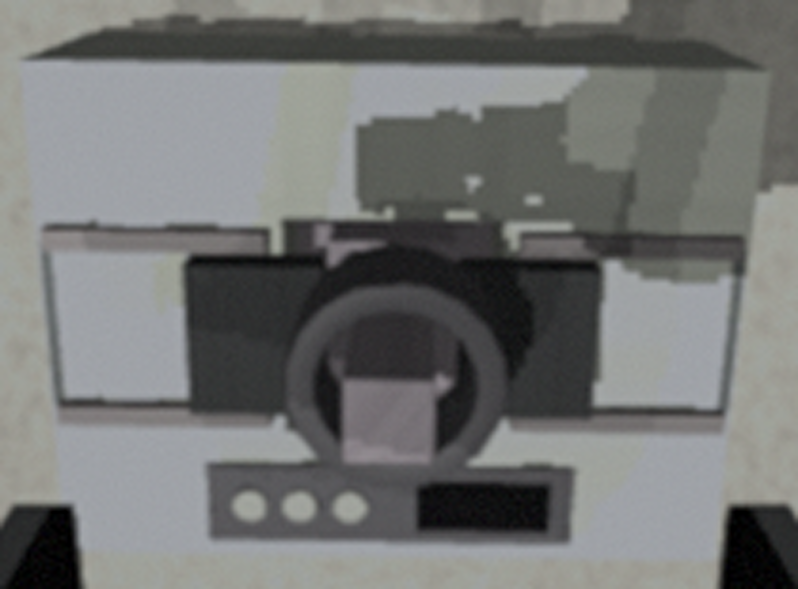

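```bash
python3 - <<'E'
from h import *
import pickle
ci=pickle.load(open('w1.pkl','rb'))
f=lambda l:[(210+x/3.8-.37,125+y/3.8-.37) for x,y in l]
c=onz(ci,f([(22,58),(768,70),(725,555),(62,548)]),.07)[:,:2];print(c)
print('mean',c.mean(0))
print('slot lines',onz(ci,f([(60,402),(722,412)]),.07)[:,:2])
print('post top corners',onz(ci,f([(343,378),(436,380),(434,465),(343,463)]),.132)[:,:2],onz(ci,f([(343,378),(436,380),(434,465),(343,463)]),.132).mean(0))
print('ring outer top',onz(ci,f([(287,385),(509,385)]),.118), onz(ci,f([(398,284)]),.118))
print('shoe outer ends', onz(ci,f([(186,258),(190,412),(600,262),(595,416)]),.082)[:,:2])
E
```

```text
[[ 0.4329 -0.1427]
 [ 0.4415  0.0551]
 [ 0.5894  0.0533]
 [ 0.5819 -0.1508]]
mean [ 0.5114 -0.0463]
slot lines [[ 0.5328 -0.1451]
 [ 0.5409  0.0492]]
post top corners [[ 0.5005 -0.057 ]
 [ 0.5016 -0.0356]
 [ 0.5234 -0.0364]
 [ 0.5224 -0.058 ]] [ 0.512  -0.0467  0.132 ]
ring outer top [[ 0.5081 -0.0718  0.118 ]
 [ 0.5094 -0.0175  0.118 ]] [[ 0.4827 -0.0439  0.118 ]]
shoe outer ends [[ 0.4859 -0.1014]
 [ 0.5314 -0.1044]
 [ 0.49    0.0099]
 [ 0.5355  0.0099]]
```

```bash
sed -i 's/YAW=-0.04;/YAW=-0.042;/;s/0.5122,-0.0465/0.512,-0.0465/' h.py; python3 - <<'E'
from h import *
print(delta([.511,-.0455,.32],Rt()))
E
```

```text
(array([-2.7714,  0.315 ,  8.0356]), array([-0.6536,  0.1139,  0.4963]))
```

>>> {"method": "jog_arm", "body": {
  "steps": [
    [[-1.4,0.15,4],[-0.6,0,0.5]],
    [[-1.4,0.15,4],[0,0,0]],
    [[0,0,0],[0,0,0]],
    [[0,0,0],[0,0,0]]
  ]
}}

```text
t: 2.2
tool_pos: [0.5133, -0.05, 0.3199]
tool_rot: [0.079, 3.137, -0.002]
contact_force: [0.2, 0.2, 0.4]
opening: 0.0853
```

```bash
python3 - <<'E'
from h import *
o=ctrl.get_obs();print(o['t'],o['tool_pos'],delta([.511,-.0455,.26],Rt()))
E
```

```text
2.2 [ 0.5133 -0.05    0.3199] (array([0.2803, 0.4447, 5.993 ]), array([-0.0798,  0.2294, -0.4861]))
```

>>> {"method": "jog_arm", "body": {
  "steps": [
    [[0.25,0.4,2],[0,0,-0.4]],
    [[0,0,2],[0,0,0]],
    [[0,0,1.5],[0,0,0]],
    [[0,0,0],[0,0,0]]
  ]
}}

```text
t: 2.6
tool_pos: [0.5121, -0.045, 0.2714]
tool_rot: [0.064, 3.127, -0.006]
contact_force: [-0.9, 0.6, -0.1]
opening: 0.0852
```

```bash
python3 - <<'E'
from h import *
import pickle
o=ctrl.get_obs();print(o['t'],o['tool_pos'],o['contact_force'],delta([.511,-.0455,.26],Rt()))
ci,_=snap('wrist','w2.png');pickle.dump(ci,open('w2.pkl','wb'))
E
```

```text
2.6 [ 0.5121 -0.045   0.2714] [-0.9417  0.5869 -0.109 ] (array([ 0.1272, -0.0486,  1.1359]), array([-0.2079,  0.8303,  0.0617]))
```

View pics/w2.png

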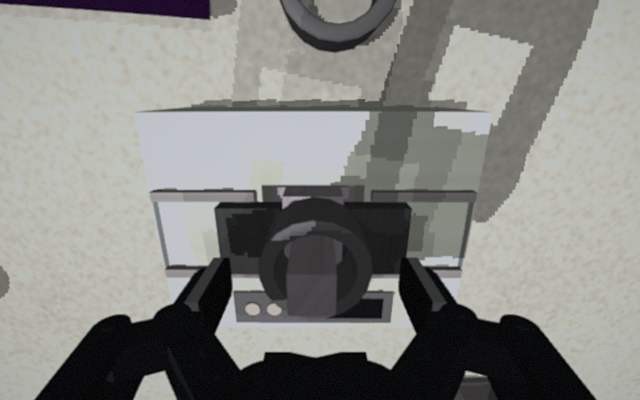

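The collar at (316,262) is centred between the fingers at (222..408). I go down and close.

>>> {"method": "jog_arm", "body": {
  "steps": [
    [[0.1,0,1.1],[0,0.6,0]],
    [[0,0,0],[0,0,0]],
    [[0,0,0],[0,0,0]]
  ]
}}

```text
t: 2.95
tool_pos: [0.513, -0.0453, 0.2647]
tool_rot: [0.064, 3.13, -0.009]
contact_force: [0.6, -0.1, 0.3]
opening: 0.0853
```

>>> {"method": "jog_arm", "body": {
  "steps": [
    [[0,0,0],[0,0,0]],
    [[0,0,0],[0,0,0]],
    [[0,0,0],[0,0,0]],
    [[0,0,0],[0,0,0]],
    [[0,0,0],[0,0,0]],
    [[0,0,0],[0,0,0]]
  ],
  "fingers": -1,
  "grip_force": 30
}}

```text
t: 3.55
tool_pos: [0.5134, -0.0455, 0.2659]
tool_rot: [0.064, 3.128, -0.009]
contact_force: [0.1, -0.0, -0.9]
opening: 0.0543
```

```bash
python3 - <<'E'
from h import *
o=ctrl.get_obs();print(o['t'],o['tool_pos'],o['contact_force'],delta([.511,-.0455,.26],Rt()))
E
```

```text
3.55 [ 0.5134 -0.0455  0.2659] [ 0.1236 -0.0473 -0.9107] (array([ 0.2478, -0.0094,  0.5889]), array([-0.3205,  0.7425,  0.0701]))
```

>>> {"method": "jog_arm", "body": {
  "steps": [
    [[0,0,-1],[0,0,0]],
    [[0,0,-2],[0,0,0]],
    [[0,0,-3],[0,0,0]],
    [[0,0,-3],[0,0,0]],
    [[0,0,0],[0,0,0]]
  ]
}}

```text
t: 4.05
tool_pos: [0.5117, -0.0448, 0.3597]
tool_rot: [0.064, 3.131, -0.008]
contact_force: [0.4, -0.8, 0.2]
opening: 0.0541
```

```bash
python3 - <<'E'
from h import *
o=ctrl.get_obs();print(o['t'],o['tool_pos'],o['contact_force'],o['opening'],delta([.511,.16,.34],Rt()))
snap('wrist','w3.png')
snap('scene','s3.png')
a=cv2.imread('pics/s3.png')[130:250,220:360]
cv2.imwrite('pics/cs3.png',cv2.resize(a,None,fx=4,fy=4,interpolation=cv2.INTER_CUBIC))
E
```

```text
4.05 [ 0.5117 -0.0448  0.3597] [ 0.381  -0.7693  0.2482] 0.05413948412676139 (array([ 0.9236, 20.4687,  1.8546]), array([-0.2925,  0.5748,  0.0715]))
```

View pics/w3.png

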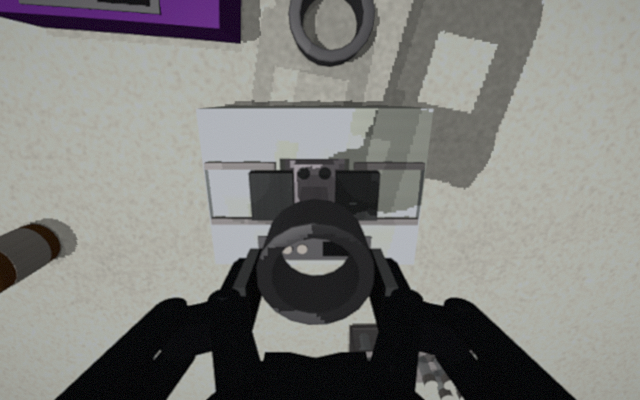

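View pics/cs3.png

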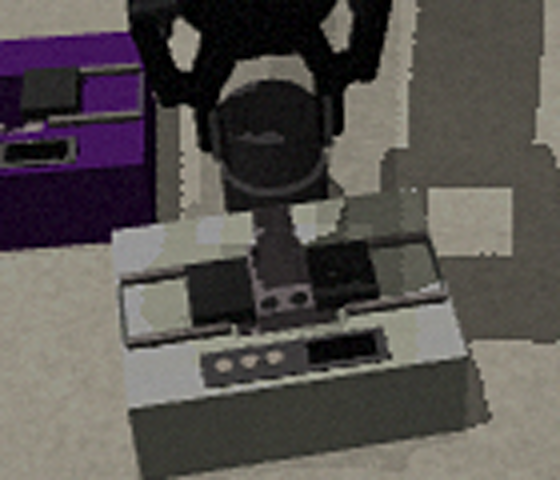

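>>> {"method": "jog_arm", "body": {
  "steps": [
    [[0.1,2.5,0],[0,0,0]],
    [[0.1,4,0],[0,0,0]],
    [[0.1,4,0],[0,0,0]],
    [[0,4,0],[0,0,0]],
    [[0,3.5,0],[0,0,0]],
    [[0,2,2],[0,0,0]],
    [[0,0,4],[0,0,0]],
    [[0,0,4],[0,0,0]]
  ]
}}

```text
t: 4.95
tool_pos: [0.5139, 0.1627, 0.2454]
tool_rot: [-0.068, -3.138, 0.005]
contact_force: [0.7, -0.4, -1.1]
opening: 0.0537
```

>>> {"method": "jog_arm", "body": {
  "steps": [
    [[0,0,3],[0,0,0]],
    [[0,0,2],[0,0,0]],
    [[0,0,0],[0,0,0]],
    [[0,0,0],[0,0,0]]
  ]
}}

```text
t: 5.35
tool_pos: [0.5076, 0.1623, 0.182]
tool_rot: [-0.065, -3.119, 0.01]
contact_force: [-1.6, 0.3, 11.2]
opening: 0.0542
```

```bash
python3 - <<'E'
from h import *
o=ctrl.get_obs();print(o['t'],o['tool_pos'],o['contact_force'],o['opening'],delta([.511,.15,.184],Rt()))
E
```

```text
5.35 [0.5076 0.1623 0.182 ] [-1.5849  0.2607 11.1551] 0.0541802901336022 (array([-0.3828, -1.2185, -0.2009]), array([-0.4078, -1.2533,  0.0235]))
```

>>> {"method": "jog_arm", "body": {
  "steps": [
    [[0,0,-0.2],[0,-1,0]],
    [[0,0,0],[0,0,0]]
  ]
}}

```text
t: 5.55
tool_pos: [0.5081, 0.1623, 0.1855]
tool_rot: [-0.065, -3.138, 0.011]
contact_force: [-0.9, -0.2, -1.0]
opening: 0.0538
```

```bash
python3 - <<'E'
from h import *
o=ctrl.get_obs();print(o['t'],o['tool_pos'],o['contact_force'],o['opening'],delta([.511,.15,.184],Rt()))
snap('scene','s4.png')
a=cv2.imread('pics/s4.png')[100:220,260:400]
cv2.imwrite('pics/cs4.png',cv2.resize(a,None,fx=4,fy=4,interpolation=cv2.INTER_CUBIC))
E
```

```text
5.55 [0.5081 0.1623 0.1855] [-0.9233 -0.2369 -1.044 ] 0.0537764762296883 (array([-0.341 , -1.2189,  0.1541]), array([-0.3941, -0.1419,  0.0205]))
```

View pics/cs4.png

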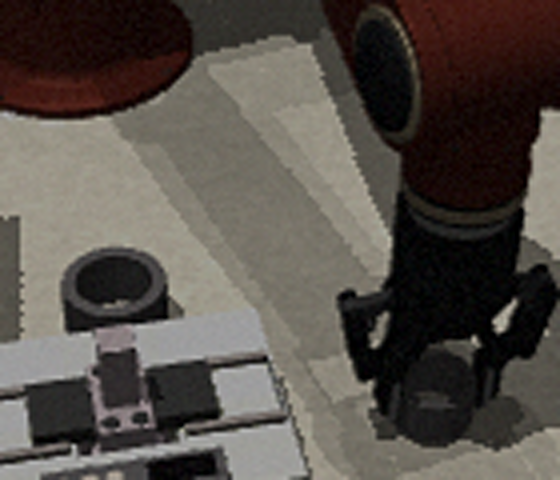

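>>> {"method": "jog_arm", "body": {
  "steps": [
    [[0,0,0.1],[0,0,0]],
    [[0,0,0.05],[0,0,0]],
    [[0,0,0],[0,0,0]]
  ]
}}

```text
t: 5.9
tool_pos: [0.5085, 0.1623, 0.1855]
tool_rot: [-0.066, -3.14, 0.01]
contact_force: [0.2, 0.3, -1.7]
opening: 0.0539
```

>>> {"method": "jog_arm", "body": {
  "steps": [
    [[0,0,0.3],[0,0,0]],
    [[0,0,0.1],[0,0,0]]
  ]
}}

```text
t: 6.1
tool_pos: [0.5087, 0.1622, 0.1818]
tool_rot: [-0.066, -3.141, 0.01]
contact_force: [-2.5, -1.8, 5.0]
opening: 0.054
```

Light contact at about 5 N. I release now.

>>> {"method": "jog_arm", "body": {
  "steps": [
    [[0,0,0],[0,0,0]],
    [[0,0,0],[0,0,0]],
    [[0,0,0],[0,0,0]],
    [[0,0,0],[0,0,0]],
    [[0,0,0],[0,0,0]],
    [[0,0,0],[0,0,0]]
  ],
  "fingers": 1
}}

```text
t: 6.7
tool_pos: [0.5088, 0.1623, 0.1816]
tool_rot: [-0.066, -3.141, 0.01]
contact_force: [-0.7, -0.6, -0.4]
opening: 0.0854
```

>>> {"method": "jog_arm", "body": {
  "steps": [
    [[0,0,-2],[0,0,0]],
    [[0,0,-4],[0,0,0]],
    [[0,0,-4],[0,0,0]],
    [[0,0,-4],[0,0,0]],
    [[0,0,-2],[0,0,0]]
  ]
}}

```text
t: 7.2
tool_pos: [0.5071, 0.1629, 0.3415]
tool_rot: [-0.066, -3.129, 0.013]
contact_force: [0.5, -0.4, 0.0]
opening: 0.0852
```

```bash
python3 - <<'E'
from h import *
o=ctrl.get_obs();print(o['t'],o['tool_pos'],o['contact_force'],o['opening'],delta([.512,-.0465,.34],Rt()))
snap('wrist','w5.png')
snap('scene','s5.png')
a=cv2.imread('pics/s5.png')[120:240,260:400]
cv2.imwrite('pics/cs5.png',cv2.resize(a,None,fx=4,fy=4,interpolation=cv2.INTER_CUBIC))
E
```

```text
7.2 [0.5071 0.1629 0.3415] [ 0.4871 -0.3582  0.0094] 0.08522095975177901 (array([ -1.3687, -20.902 ,   0.3186]), array([-0.5084, -0.6854, -0.0005]))
```

View pics/w5.png

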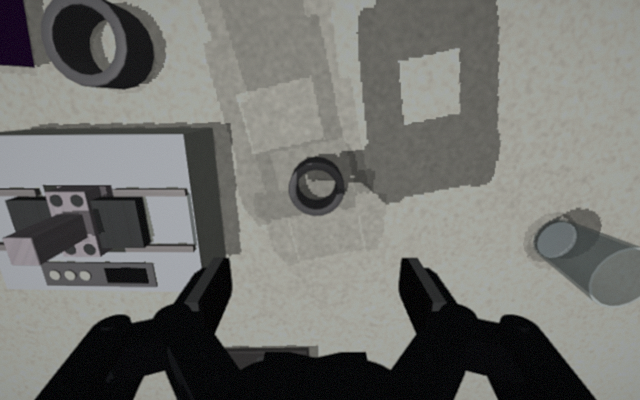

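View pics/cs5.png

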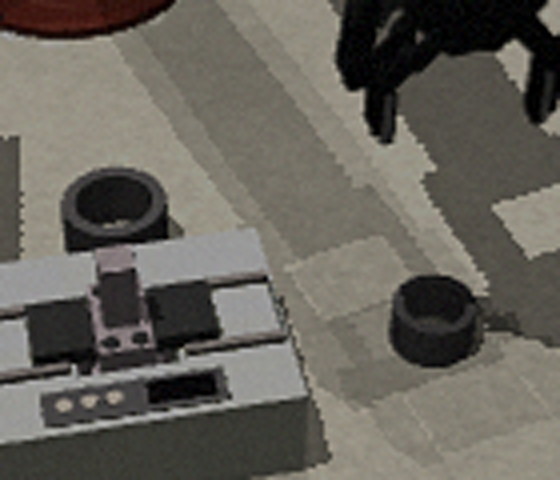

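The collar stands flat on the bench beside the warmer, at (317,185) in the wrist picture. Next I go back above the post.

>>> {"method": "jog_arm", "body": {
  "steps": [
    [[-0.1,-4,0],[0,0,0]],
    [[-0.1,-4,0],[0,0,0]],
    [[-0.1,-4,0],[0,0,0]],
    [[0,-4,0],[0,0,0]],
    [[0,-3.5,0],[0,0,0]],
    [[0,-1,0],[0,0,0]],
    [[0,0,0],[0,0,0]]
  ]
}}

```text
t: 8.0
tool_pos: [0.4996, -0.0475, 0.3336]
tool_rot: [-0.06, -3.12, 0.009]
contact_force: [-0.7, 0.8, 0.6]
opening: 0.0854
```

```bash
python3 - <<'E'
from h import *
import pickle
o=ctrl.get_obs();print(o['t'],o['tool_pos'],o['contact_force'],o['opening'],delta([.512,-.0465,.30],Rt()))
ci,_=snap('wrist','w6.png');pickle.dump(ci,open('w6.pkl','wb'))
a=cv2.imread('pics/w6.png')[90:300,190:450]
cv2.imwrite('pics/cw6.png',cv2.resize(a,None,fx=2.8,fy=2.8,interpolation=cv2.INTER_CUBIC))
E
```

```text
8.0 [ 0.4996 -0.0475  0.3336] [-0.6588  0.8219  0.5647] 0.08538122688559031 (array([-1.3088,  0.1672,  3.3365]), array([-0.3409, -1.1949,  0.2196]))
```

View pics/cw6.png

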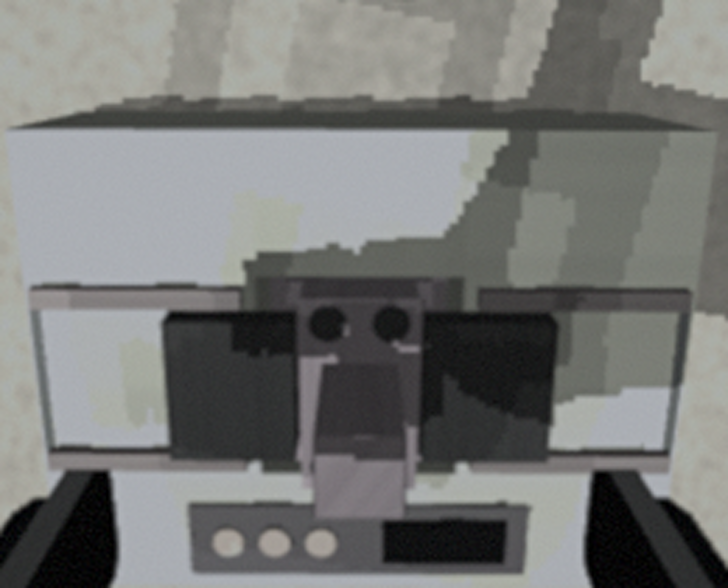

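```bash
python3 - <<'E'
from h import *
import pickle
ci=pickle.load(open('w6.pkl','rb'))
f=lambda l:[(190+x/2.8-.32,90+y/2.8-.32) for x,y in l]
P=onz(ci,f([(319,455),(405,455),(403,517),(316,517)]),.132);print(P,P.mean(0))
Rw=R.from_euler('z',YAW)
w=lambda p:Rw.inv().apply(p-W)
print('neck', w(onz(ci,f([(297,330),(422,330)]),.084)))
print('shoe ends top',w(onz(ci,f([(164,318),(170,460),(557,318),(550,460)]),.082)))
print('shoe tips',w(onz(ci,f([(296,400),(297,455),(424,400),(420,455)]),.082)))
E
```

```text
[[ 0.5057 -0.0561  0.132 ]
 [ 0.5064 -0.0362  0.132 ]
 [ 0.5228 -0.0369  0.132 ]
 [ 0.5221 -0.0577  0.132 ]] [ 0.5142 -0.0467  0.132 ]
neck [[-0.0201 -0.018   0.084 ]
 [-0.0203  0.0173  0.084 ]]
shoe ends top [[-0.0228 -0.056   0.082 ]
 [ 0.0222 -0.0571  0.082 ]
 [-0.0234  0.0556  0.082 ]
 [ 0.0214  0.0571  0.082 ]]
shoe tips [[ 0.0023 -0.0188  0.082 ]
 [ 0.0202 -0.0188  0.082 ]
 [ 0.002   0.0187  0.082 ]
 [ 0.0199  0.018   0.082 ]]
```

>>> {"method": "jog_arm", "body": {
  "steps": [
    [[-1.2,0.1,2],[-0.3,-1.1,0.2]],
    [[0,0,2],[0,0,0]],
    [[0,0,0],[0,0,0]]
  ]
}}

```text
t: 8.35
tool_pos: [0.5116, -0.0427, 0.2912]
tool_rot: [-0.058, -3.139, -0.002]
contact_force: [-0.5, -0.4, -0.8]
opening: 0.0854
```

```bash
python3 - <<'E'
from h import *
o=ctrl.get_obs();print(o['t'],o['tool_pos'],o['contact_force'],delta([.512,-.0465,.27],Rt()))
E
```

```text
8.35 [ 0.5116 -0.0427  0.2912] [-0.4606 -0.3519 -0.7732] (array([-0.0604, -0.3791,  2.1219]), array([ 0.0845, -0.1022,  0.2828]))
```

>>> {"method": "jog_arm", "body": {
  "steps": [
    [[0,-0.35,1],[0,0,0.3]],
    [[0,0,1],[0,0,0]],
    [[0,0,0],[0,0,0]]
  ]
}}

```text
t: 8.65
tool_pos: [0.5117, -0.044, 0.2706]
tool_rot: [-0.061, -3.14, -0.003]
contact_force: [0.6, -0.1, 0.6]
opening: 0.0853
```

```bash
python3 - <<'E'
from h import *
o=ctrl.get_obs();print(o['t'],o['tool_pos'],o['contact_force'],delta([.512,-.0465,.27],Rt()))
E
```

```text
8.65 [ 0.5117 -0.044   0.2706] [ 0.627  -0.0664  0.5836] (array([-0.036 , -0.2475,  0.0562]), array([ 0.1114, -0.0702,  0.1746]))
```

>>> {"method": "jog_arm", "body": {
  "steps": [
    [[0,-0.35,0],[0,0,0.2]],
    [[0,0,0],[0,0,0]]
  ]
}}

```text
t: 8.85
tool_pos: [0.5118, -0.0475, 0.2711]
tool_rot: [-0.066, -3.141, -0.003]
contact_force: [0.5, -0.5, 0.9]
opening: 0.0852
```

>>> {"method": "jog_arm", "body": {
  "steps": [
    [[0,0,0],[0,0,0]],
    [[0,0,0],[0,0,0]],
    [[0,0,0],[0,0,0]],
    [[0,0,0],[0,0,0]],
    [[0,0,0],[0,0,0]],
    [[0,0,0],[0,0,0]],
    [[0,0,0],[0,0,0]],
    [[0,0,0],[0,0,0]]
  ],
  "fingers": -1,
  "grip_force": 80
}}

```text
t: 9.65
tool_pos: [0.5125, -0.048, 0.2733]
tool_rot: [0.068, 3.137, 0.002]
contact_force: [-0.5, -0.6, -0.5]
opening: 0.0211
```

```bash
python3 - <<'E'
from h import *
o=ctrl.get_obs();print(o['t'],o['tool_pos'],o['contact_force'],o['wrist_torque'],o['opening'],delta([.512,-.0465,.27],Rt()))
import pickle
ci,_=snap('wrist','w7.png');pickle.dump(ci,open('w7.pkl','wb'))
a=cv2.imread('pics/w7.png')[90:350,170:470]
cv2.imwrite('pics/cw7.png',cv2.resize(a,None,fx=2.3,fy=2.3,interpolation=cv2.INTER_CUBIC))
E
```

```text
9.65 [ 0.5125 -0.048   0.2733] [-0.4548 -0.6365 -0.5339] [ 0.0343  0.0007 -0.0182] 0.021117925071672775 (array([0.0586, 0.1515, 0.3271]), array([ 0.0663,  0.2045, -0.0607]))
```

View pics/cw7.png

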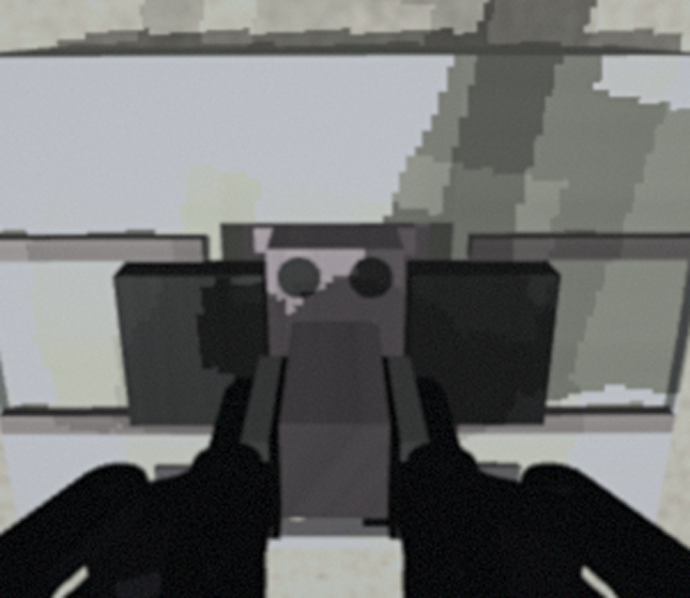

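```bash
cat >> h.py <<'E'
import json,os
def rock(th,lift=0):
    "th>0 lean to warmer +y"
    s=json.load(open('seat.json')); p0=np.array(s['p']);r0=R.from_rotvec(s['r'])
    Rw=R.from_euler('z',YAW); c=W+Rw.apply([0,.006*np.sign(th),.02])
    Q=Rw*R.from_euler('x',-th)*Rw.inv()
    return c+Q.apply(p0-c)+[0,0,lift], Q*r0
def cur():
    o=ctrl.get_obs(); s=json.load(open('seat.json'))
    d=R.from_rotvec(o['tool_rot'])*R.from_rotvec(s['r']).inv()
    Rw=R.from_euler('z',YAW)
    v=Rw.inv().apply(d.as_rotvec()); v[0]*=-1
    return o,v
E
python3 - <<'E'
from h import *
o=ctrl.get_obs()
json.dump(dict(p=list(o['tool_pos']),r=list(o['tool_rot'])),open('seat.json','w'))
for th in (.03,.06,.09,.12): print(th,delta(*rock(th)))
E
```

```text
0.03 (array([ 0.0008,  0.76  , -0.0103]), array([ 1.7189, -0.0019, -0.0061]))
0.06 (array([0.0017, 1.52  , 0.0022]), array([ 3.4377, -0.0038, -0.0122]))
0.09 (array([0.0026, 2.2793, 0.0375]), array([ 5.1566, -0.0056, -0.0183]))
0.12 (array([0.0037, 3.0372, 0.0956]), array([ 6.8754, -0.0075, -0.0244]))
```

>>> {"method": "jog_arm", "body": {
  "steps": [
    [[0,0.76,0],[1.7,0,0]],
    [[0,0.76,0],[1.7,0,0]],
    [[0,0,0],[0,0,0]]
  ]
}}

```text
t: 10.0
tool_pos: [0.5132, -0.0333, 0.2731]
tool_rot: [0.068, 3.137, -0.098]
contact_force: [-0.1, -0.4, -0.3]
opening: 0.021
```

```bash
python3 - <<'E'
from h import *
o,v=cur();print(o['t'],v,o['contact_force'],o['wrist_torque'])
for th in (.06,.09,.12): print(th,delta(*rock(th)))
E
```

```text
10.0 [ 0.0634  0.0001 -0.0007] [-0.127  -0.4469 -0.288 ] [-0.102  -0.0443 -0.003 ]
0.06 (array([ 0.0079,  0.0392, -0.0184]), array([-0.1971, -0.0076, -0.0364]))
0.09 (array([ 0.0092,  0.7992, -0.0314]), array([ 1.5218, -0.0101, -0.0424]))
0.12 (array([ 0.0105,  1.5593, -0.0215]), array([ 3.2407, -0.0125, -0.0484]))
```

>>> {"method": "jog_arm", "body": {
  "steps": [
    [[0,0.78,0],[1.6,0,0]],
    [[0,0.78,0],[1.6,0,0]],
    [[0,0,0],[0,0,0]]
  ]
}}

```text
t: 10.3
tool_pos: [0.5139, -0.0187, 0.2721]
tool_rot: [0.069, 3.135, -0.189]
contact_force: [0.9, 0.7, -0.1]
opening: 0.0213
```

```bash
python3 - <<'E'
from h import *
o,v=cur();print(o['t'],v,o['contact_force'],o['wrist_torque'])
for th in (.06,.12,.125): print(th,delta(*rock(th)))
snap('wrist','w8.png')
a=cv2.imread('pics/w8.png')[90:350,170:470]
cv2.imwrite('pics/cw8.png',cv2.resize(a,None,fx=2.3,fy=2.3,interpolation=cv2.INTER_CUBIC))
snap('scene','s8.png')
a=cv2.imread('pics/s8.png')[130:250,220:360]
cv2.imwrite('pics/cs8.png',cv2.resize(a,None,fx=4,fy=4,interpolation=cv2.INTER_CUBIC))
E
```

```text
10.3 [ 0.1217  0.0006 -0.001 ] [ 0.8589  0.708  -0.058 ] [ 0.0254 -0.0304  0.029 ]
0.06 (array([ 0.0169, -1.4269,  0.056 ]), array([-3.5332, -0.0305, -0.0424]))
0.12 (array([ 0.0197,  0.0904, -0.0355]), array([-0.0955, -0.0359, -0.0535]))
0.125 (array([ 0.02 ,  0.217, -0.039]), array([ 0.191 , -0.0364, -0.0545]))
```

View pics/cw8.png

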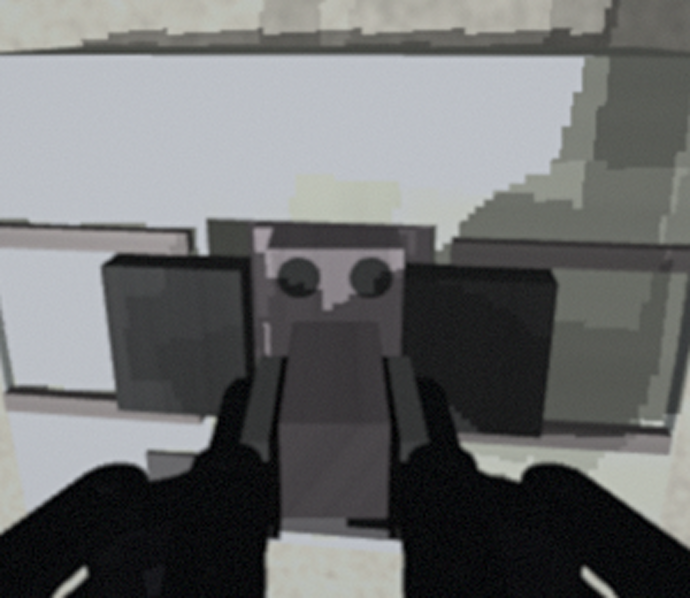

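View pics/cs8.png

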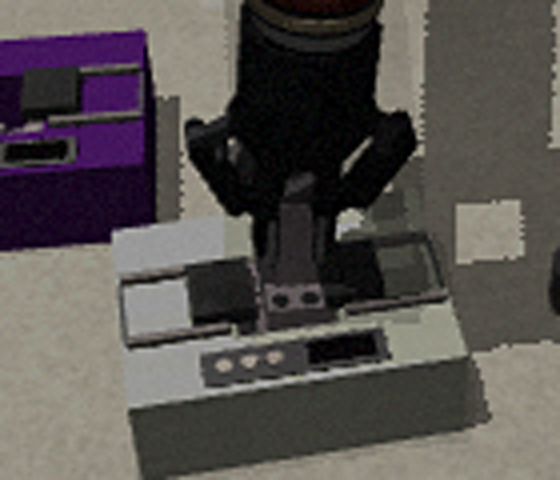

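The block leans with the gripper and the +y shoe has moved back, its inner edge keeping to the neck at (405,270). I come upright again and lean to the other side.

>>> {"method": "jog_arm", "body": {
  "steps": [
    [[0,-0.74,0.05],[-1.7,0,0]],
    [[0,-0.76,0.02],[-1.7,0,0]],
    [[0,-0.76,0],[-1.7,0,0]],
    [[0,-0.7,0],[-1.6,0,0]],
    [[0,0,0],[0,0,0]]
  ]
}}

```text
t: 10.9
tool_pos: [0.5124, -0.0507, 0.2733]
tool_rot: [0.072, 3.137, 0.011]
contact_force: [-0.2, 2.7, 0.9]
opening: 0.0215
```

```bash
python3 - <<'E'
from h import *
o,v=cur();print(o['t'],v,o['contact_force'],o['wrist_torque'])
for th in (0,-.06,-.12,-.125): print(th,delta(*rock(th)))
E
```

```text
10.9 [-0.0062  0.0002 -0.0025] [-0.2339  2.6866  0.9452] [ 0.2553 -0.0035  0.051 ]
0 (array([-0.0014,  0.2684,  0.0048]), array([ 0.3553, -0.0108, -0.1457]))
-0.06 (array([-0.0069, -1.2512,  0.0124]), array([-3.0824, -0.0027, -0.1338]))
-0.12 (array([-0.012 , -2.7675,  0.1111]), array([-6.5201,  0.0054, -0.1218]))
-0.125 (array([-0.0125, -2.8936,  0.1234]), array([-6.8066,  0.0061, -0.1208]))
```

>>> {"method": "jog_arm", "body": {
  "steps": [
    [[0,-0.7,0],[-1.65,0,0]],
    [[0,-0.72,0.02],[-1.65,0,0]],
    [[0,-0.72,0.04],[-1.65,0,0]],
    [[0,-0.7,0.05],[-1.65,0,0]],
    [[0,0,0],[0,0,0]]
  ]
}}

```text
t: 11.4
tool_pos: [0.5112, -0.0787, 0.2719]
tool_rot: [0.069, 3.128, 0.205]
contact_force: [-0.4, 1.6, 0.1]
opening: 0.0208
```

```bash
python3 - <<'E'
from h import *
o,v=cur();print(o['t'],v,o['contact_force'],o['wrist_torque'])
for th in (0,-.12,-.125): print(th,delta(*rock(th)))
snap('wrist','w9.png')
a=cv2.imread('pics/w9.png')[90:350,170:470]
cv2.imwrite('pics/cw9.png',cv2.resize(a,None,fx=2.3,fy=2.3,interpolation=cv2.INTER_CUBIC))
E
```

```text
11.4 [-0.13   -0.0001 -0.001 ] [-0.3533  1.6209  0.1085] [-0.163   0.1569  0.0696]
0 (array([0.0081, 3.0615, 0.2692]), array([ 7.4476, -0.0009, -0.0808]))
-0.12 (array([ 0.0009,  0.0356, -0.0002]), array([ 0.5721,  0.0099, -0.0559]))
-0.125 (array([ 0.0006, -0.091 , -0.0036]), array([ 0.2857,  0.0103, -0.0549]))
```

View pics/cw9.png

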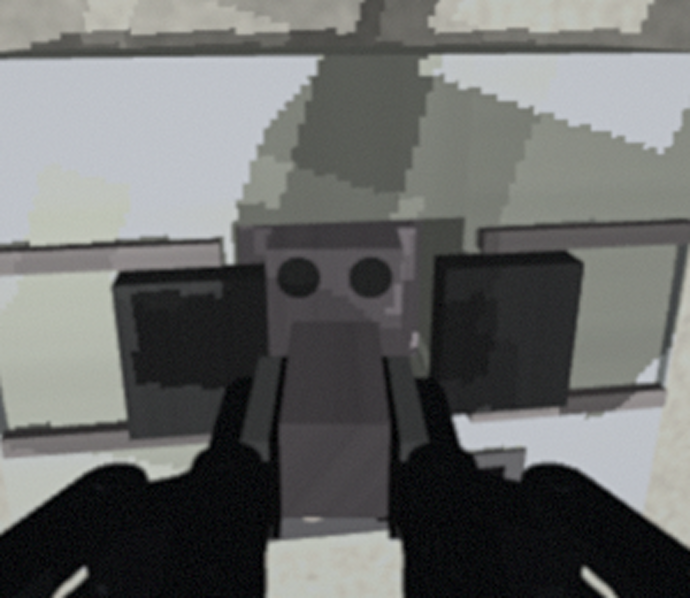

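Both shoes are pushed out, with a clear gap at the +y shoe near (435,330). I bring the block upright and check both gaps.

>>> {"method": "jog_arm", "body": {
  "steps": [
    [[0,0.75,0.05],[1.8,0,0]],
    [[0,0.75,0.03],[1.8,0,0]],
    [[0,0.75,0.02],[1.8,0,0]],
    [[0,0.7,0],[1.7,0,0]],
    [[0,0,0],[0,0,0]]
  ]
}}

```text
t: 11.95
tool_pos: [0.5126, -0.0469, 0.2732]
tool_rot: [0.072, 3.137, 0.006]
contact_force: [-1.1, -1.5, 1.6]
opening: 0.0206
```

```bash
python3 - <<'E'
from h import *
import pickle
o,v=cur();print(o['t'],v,o['contact_force'],o['wrist_torque'])
print(delta(*rock(0)))
ci,_=snap('wrist','w10.png');pickle.dump(ci,open('w10.pkl','wb'))
a=cv2.imread('pics/w10.png')[90:350,170:470]
cv2.imwrite('pics/cw10.png',cv2.resize(a,None,fx=2.3,fy=2.3,interpolation=cv2.INTER_CUBIC))
E
```

```text
11.95 [-0.003  -0.0004 -0.0025] [-1.0525 -1.5433  1.5561] [-0.5618  0.1684  0.0589]
(array([ 0.0037, -0.1152, -0.0024]), array([ 0.169 ,  0.0245, -0.1443]))
```

View pics/cw10.png

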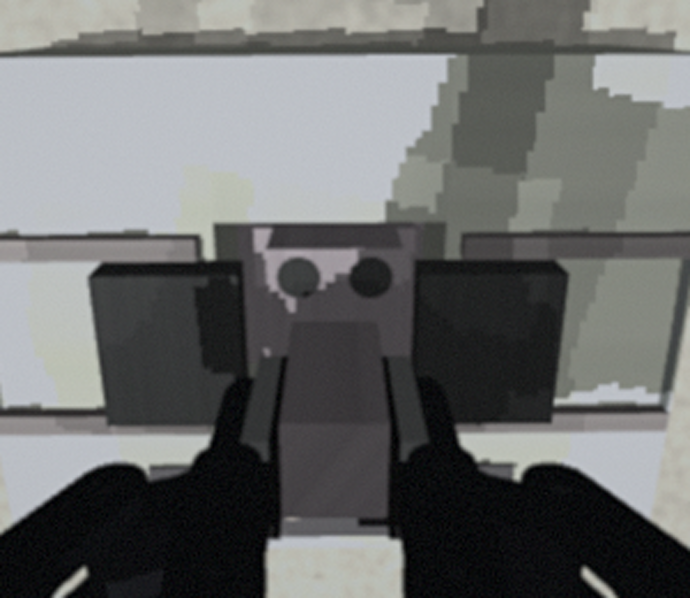

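```bash
python3 - <<'E'
from h import *
import pickle
Rw=R.from_euler('z',YAW); w=lambda p:Rw.inv().apply(p-W)
f=lambda l:[(170+x/2.3-.28,90+y/2.3-.28) for x,y in l]
for n,l in (('w7',[(118,275),(131,424),(557,277),(545,424)]),('w10',[(93,275),(107,424),(566,275),(552,422)])):
    ci=pickle.load(open(n+'.pkl','rb'))
    print(n,w(onz(ci,f(l),.082))[:,1])
ci=pickle.load(open('w10.pkl','rb'))
print('tips',w(onz(ci,f([(244,276),(247,360),(414,276),(415,360)]),.082))[:,1])
print('neck',w(onz(ci,f([(266,250),(405,250)]),.084))[:,1])
print('well edges',w(onz(ci,f([(216,226),(445,226)]),.07))[:,:2])
E
```

```text
w7 [-0.0557 -0.0568  0.0554  0.0567]
w10 [-0.0602 -0.0616  0.0594  0.0603]
tips [-0.022  -0.0224  0.0209  0.022 ]
neck [-0.016   0.0182]
well edges [[-0.0311 -0.0304]
 [-0.0308  0.0302]]
```

The edges put the slides at about 5 mm (left) and 5.5 mm (right). That is too marginal, so I'll rock once more with a little extra sideways push.

```bash
python3 - <<'E'
from h import *
for th in (.1,.13,.14): print(th,delta(*rock(th)))
E
```

```text
0.1 (array([0.0142, 2.4459, 0.0642]), array([ 5.948 ,  0.004 , -0.1906]))
0.13 (array([0.0175, 3.2029, 0.1327]), array([ 7.6668, -0.0004, -0.1969]))
0.14 (array([0.0186, 3.4547, 0.1606]), array([ 8.2398, -0.0019, -0.199 ]))
```

>>> {"method": "jog_arm", "body": {
  "steps": [
    [[0,0.8,0],[1.8,0,0]],
    [[0,0.8,0],[1.8,0,0]],
    [[0,0.8,0],[1.8,0,0]],
    [[0,0.75,0],[1.6,0,0]]
  ]
}}

```text
t: 12.4
tool_pos: [0.5142, -0.0174, 0.2723]
tool_rot: [0.076, 3.134, -0.194]
contact_force: [-2.0, -7.2, 2.0]
opening: 0.0214
```

```bash
python3 - <<'E'
from h import *
o,v=cur();print(o['t'],v,o['contact_force'],o['wrist_torque'])
for th in (.12,.13,.14): print(th,delta(*rock(th)))
E
```

```text
12.4 [ 0.1248  0.0002 -0.0058] [-1.9653 -7.1589  2.0388] [-1.2329  0.2501  0.0192]
0.12 (array([ 0.0408, -0.0292, -0.0039]), array([-0.2738, -0.0324, -0.3313]))
0.13 (array([ 0.0425,  0.2241, -0.0111]), array([ 0.2991, -0.0347, -0.3332]))
0.14 (array([ 0.0442,  0.4774, -0.0157]), array([ 0.8721, -0.0369, -0.3351]))
```

>>> {"method": "jog_arm", "body": {
  "steps": [
    [[0,0.35,0],[0.5,0,0]],
    [[0,0.25,0],[0.2,0,0]]
  ]
}}

```text
t: 12.6
tool_pos: [0.5146, -0.013, 0.2718]
tool_rot: [-0.075, -3.132, 0.224]
contact_force: [-1.1, -5.9, 1.3]
opening: 0.021
```

```bash
python3 - <<'E'
from h import *
import pickle
o,v=cur();print(o['t'],v,o['contact_force'],o['wrist_torque'])
for th in (0,.12,.13,.14): print(th,delta(*rock(th)))
Rw=R.from_euler('z',YAW)
ci,_=snap('wrist','w11.png');pickle.dump(ci,open('w11.pkl','wb'))
a=cv2.imread('pics/w11.png')[90:350,170:470]
cv2.imwrite('pics/cw11.png',cv2.resize(a,None,fx=2.3,fy=2.3,interpolation=cv2.INTER_CUBIC))
E
```

```text
12.6 [ 0.144   0.0009 -0.005 ] [-1.1176 -5.8687  1.3182] [-0.9003  0.2285  0.0672]
0 (array([ 0.0405, -3.4935,  0.3571]), array([-8.2493, -0.0416, -0.2549]))
0.12 (array([ 0.0577, -0.4741,  0.0159]), array([-1.3739, -0.066 , -0.2755]))
0.13 (array([ 0.0592, -0.221 ,  0.0039]), array([-0.801 , -0.068 , -0.2772]))
0.14 (array([ 0.0607,  0.0322, -0.0056]), array([-0.228 , -0.0701, -0.2788]))
```

View pics/cw11.png

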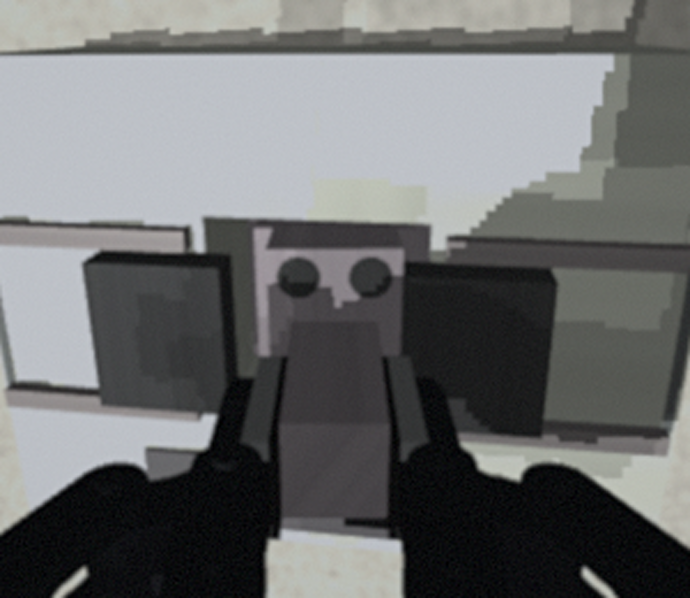

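```bash
python3 - <<'E'
from h import *
import pickle
Rw=R.from_euler('z',YAW); w=lambda p:Rw.inv().apply(p-W)
f=lambda l:[(170+x/2.3-.28,90+y/2.3-.28) for x,y in l]
ci=pickle.load(open('w11.pkl','rb'))
print(w(onz(ci,f([(88,262),(102,405),(555,278),(542,434)]),.082))[:,1])
E
```

```text
[-0.0597 -0.0613  0.0606  0.0616]
```

>>> {"method": "jog_arm", "body": {
  "steps": [
    [[0,-0.7,0.07],[-1.7,0,0]],
    [[0,-0.72,0.05],[-1.7,0,0]],
    [[0,-0.72,0.03],[-1.7,0,0]],
    [[0,-0.72,0],[-1.7,0,0]],
    [[0,-0.72,0],[-1.7,0,0]],
    [[0,-0.72,0],[-1.6,0,0]]
  ]
}}

```text
t: 13.25
tool_pos: [0.5124, -0.0591, 0.2732]
tool_rot: [0.077, 3.136, 0.066]
contact_force: [0.0, -0.1, 1.2]
opening: 0.0209
```

```bash
python3 - <<'E'
from h import *
o,v=cur();print(o['t'],v,o['contact_force'],o['wrist_torque'])
for th in (0,-.12,-.14): print(th,delta(*rock(th)))
E
```

```text
13.25 [-0.0407  0.0005 -0.0056] [ 0.031  -0.1108  1.1827] [0.0936 0.102  0.0427]
0 (array([0.0446, 1.1016, 0.0416]), array([ 2.3298, -0.0299, -0.3308]))
-0.12 (array([ 0.0241, -1.9362,  0.0432]), array([-4.5456, -0.003 , -0.3076]))
-0.14 (array([ 0.0208, -2.4415,  0.0789]), array([-5.6915,  0.0015, -0.3036]))
```

>>> {"method": "jog_arm", "body": {
  "steps": [
    [[0,-0.76,0],[-1.7,0,-0.1]],
    [[0,-0.76,0.02],[-1.7,0,-0.1]],
    [[0,-0.76,0.04],[-1.7,0,0]],
    [[0,-0.3,0.02],[-0.6,0,0]]
  ]
}}

```text
t: 13.65
tool_pos: [0.5113, -0.0854, 0.2716]
tool_rot: [0.075, 3.124, 0.247]
contact_force: [-3.2, 3.7, 2.9]
opening: 0.021
```

```bash
python3 - <<'E'
from h import *
o,v=cur();print(o['t'],v,o['contact_force'],o['wrist_torque'])
for th in (0,-.12,-.14): print(th,delta(*rock(th)))
E
```

```text
13.65 [-0.1569 -0.0003 -0.0046] [-3.1657  3.7357  2.9405] [0.1877 0.4287 0.1451]
0 (array([0.0611, 3.7213, 0.42  ]), array([ 8.9906,  0.0078, -0.2931]))
-0.12 (array([0.0427, 0.7039, 0.0692]), array([ 2.1151,  0.0309, -0.267 ]))
-0.14 (array([0.0398, 0.1978, 0.0461]), array([ 0.9692,  0.0348, -0.2625]))
```

>>> {"method": "jog_arm", "body": {
  "steps": [
    [[0,0.76,0.1],[1.8,0,0]],
    [[0,0.76,0.08],[1.8,0,0]],
    [[0,0.76,0.05],[1.8,0,-0.1]],
    [[0,0.74,0.02],[1.8,0,-0.1]],
    [[0,0.5,0],[1.4,0,0]],
    [[0,0,0],[0,0,0]]
  ]
}}

```text
t: 14.25
tool_pos: [0.5131, -0.047, 0.2733]
tool_rot: [0.074, 3.136, 0.004]
contact_force: [-1.0, -1.4, 2.0]
opening: 0.0211
```

```bash
python3 - <<'E'
from h import *
import pickle
o,v=cur();print(o['t'],v,o['contact_force'],o['wrist_torque'],o['tool_pos'])
print(delta(*rock(0)))
ci,_=snap('wrist','w12.png');pickle.dump(ci,open('w12.pkl','wb'))
a=cv2.imread('pics/w12.png')[90:350,170:470]
cv2.imwrite('pics/cw12.png',cv2.resize(a,None,fx=2.3,fy=2.3,interpolation=cv2.INTER_CUBIC))
E
```

```text
14.25 [-0.0015 -0.0007 -0.004 ] [-1.0078 -1.4367  1.9684] [-0.2917  0.1964 -0.0689] [ 0.5131 -0.047   0.2733]
(array([ 0.0509, -0.112 , -0.0007]), array([ 0.0847,  0.0423, -0.2309]))
```

View pics/cw12.png

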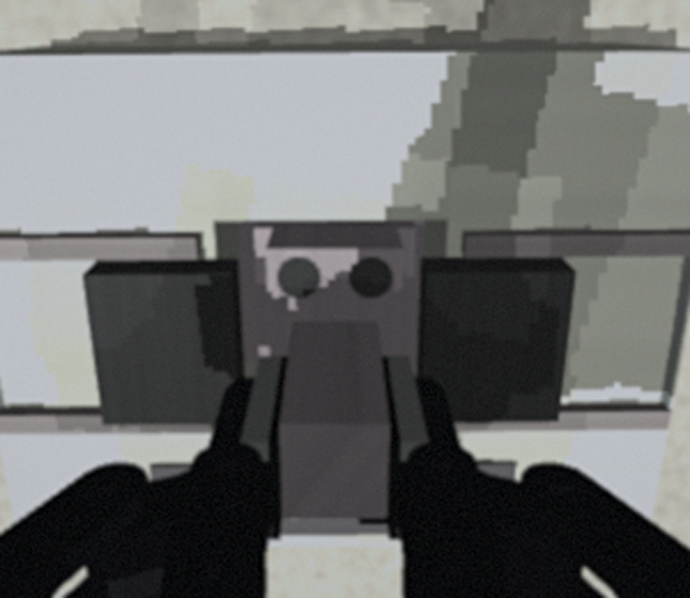

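>>> {"method": "jog_arm", "body": {
  "steps": [
    [[0.05,-0.15,-0.2],[0.1,0,-0.2]],
    [[0,0,-0.3],[0,0,0]]
  ]
}}

```text
t: 14.5
tool_pos: [0.5116, -0.0489, 0.2762]
tool_rot: [0.069, 3.14, 0.003]
contact_force: [0.0, 1.1, -3.8]
opening: 0.0212
```

```bash
python3 - <<'E'
from h import *
import pickle
Rw=R.from_euler('z',YAW); w=lambda p:Rw.inv().apply(p-W)
f=lambda l:[(170+x/2.3-.28,90+y/2.3-.28) for x,y in l]
ci=pickle.load(open('w12.pkl','rb'))
print(w(onz(ci,f([(86,275),(101,424),(573,275),(559,420)]),.082))[:,1])
o,v=cur();print(o['t'],v,o['contact_force'],o['wrist_torque'],o['tool_pos'])
print(delta(*rock(0)))
E
```

```text
[-0.0623 -0.0637  0.0609  0.0618]
14.5 [-0.0005  0.0025 -0.0007] [ 0.0166  1.0676 -3.7914] [-0.0208  0.0261 -0.0025] [ 0.5116 -0.0489  0.2762]
(array([-0.0879,  0.0896,  0.296 ]), array([ 0.0269, -0.1431, -0.0428]))
```

>>> {"method": "jog_arm", "body": {
  "steps": [
    [[0,0,-0.3],[0,0,0]],
    [[0,0,-0.3],[0,0,0]]
  ]
}}

```text
t: 14.7
tool_pos: [0.5109, -0.0495, 0.2812]
tool_rot: [-0.071, -3.14, -0.003]
contact_force: [0.0, 0.2, -2.7]
opening: 0.0209
```

>>> {"method": "jog_arm", "body": {
  "steps": [
    [[-0.1,0.1,-0.4],[0,0,0]],
    [[0,0,-0.4],[0,0,0]]
  ]
}}

```text
t: 14.9
tool_pos: [0.5118, -0.0488, 0.2892]
tool_rot: [-0.072, -3.138, -0.004]
contact_force: [-0.7, -0.1, -3.5]
opening: 0.0213
```

```bash
python3 - <<'E'
from h import *
o,v=cur();print(o['t'],v,o['contact_force'],o['wrist_torque'],o['tool_pos'],o['opening'])
print(delta(*rock(0)))
ci,_=snap('scene','s13.png')
a=cv2.imread('pics/s13.png')[130:250,220:360]
cv2.imwrite('pics/cs13.png',cv2.resize(a,None,fx=4,fy=4,interpolation=cv2.INTER_CUBIC))
E
```

```text
14.9 [-0.0011  0.0059 -0.0027] [-0.6505 -0.0826 -3.4911] [0.0125 0.0003 0.0182] [ 0.5118 -0.0488  0.2892] 0.021301761581896696
(array([-0.0696,  0.0768,  1.5893]), array([ 0.0615, -0.336 , -0.1559]))
```

View pics/cs13.png

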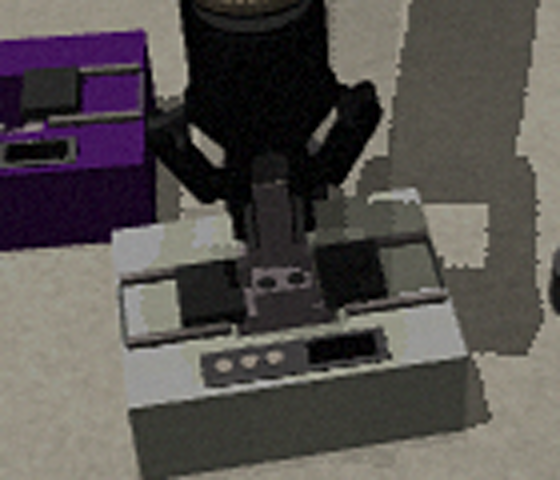

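>>> {"method": "jog_arm", "body": {
  "steps": [
    [[-0.05,0.05,-0.6],[0,-0.3,0]],
    [[-0.05,0,-0.8],[0,-0.2,0]],
    [[0,0,-0.8],[0,0,0]],
    [[0,0,-0.8],[0,0,0]],
    [[0,0,-0.8],[0,0,0]]
  ]
}}

```text
t: 15.45
tool_pos: [0.5128, -0.0484, 0.3309]
tool_rot: [0.071, 3.133, 0.003]
contact_force: [0.8, 0.6, -3.6]
opening: 0.0208
```

```bash
python3 - <<'E'
from h import *
o,v=cur();print(o['t'],v,o['contact_force'],o['tool_pos'],o['opening'],delta(*rock(0,.085)))
E
```

```text
15.45 [-0.0008 -0.0042 -0.0025] [ 0.8465  0.6216 -3.6374] [ 0.5128 -0.0484  0.3309] 0.020819395664236094 (array([ 0.0063,  0.0364, -2.7371]), array([ 0.0452,  0.2388, -0.1428]))
```

>>> {"method": "jog_arm", "body": {
  "steps": [
    [[0,0,-0.9],[0,0.2,0]],
    [[0,0,-0.9],[0,0,0]],
    [[0,0,-0.7],[0,0,0]],
    [[0,0,0],[0,0,0]],
    [[0,0,0],[0,0,0]],
    [[0,0,0],[0,0,0]]
  ]
}}

```text
t: 16.05
tool_pos: [0.5129, -0.0485, 0.3606]
tool_rot: [0.071, 3.133, 0.002]
contact_force: [0.8, 0.2, -4.4]
opening: 0.0209
```

```bash
python3 - <<'E'
from h import *
o,v=cur();print(o['t'],v,o['dq'],o['contact_force'],o['tool_pos'],o['opening'],delta(*rock(0,.085)))
snap('scene','s14.png');snap('wrist','w14.png');snap('top','t14.png')
E
```

```text
16.05 [-0.0001 -0.0042 -0.0025] [-0.0007  0.0019  0.006   0.0004  0.0032  0.0003] [ 0.7522  0.2147 -4.422 ] [ 0.5129 -0.0485  0.3606] 0.020930063257495794 (array([0.0478, 0.0424, 0.2349]), array([ 0.004 ,  0.2403, -0.1435]))
```

View pics/s14.png

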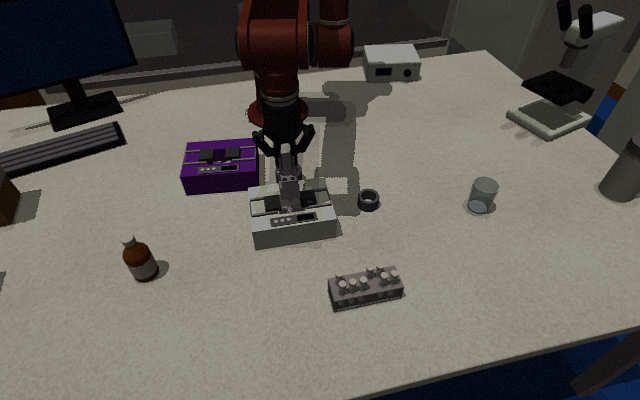

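View pics/w14.png

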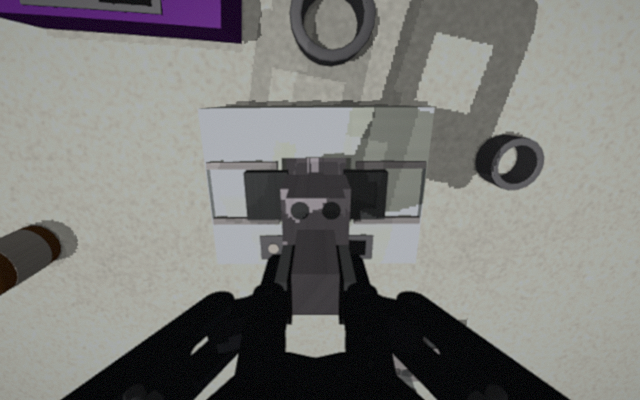

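View pics/t14.png

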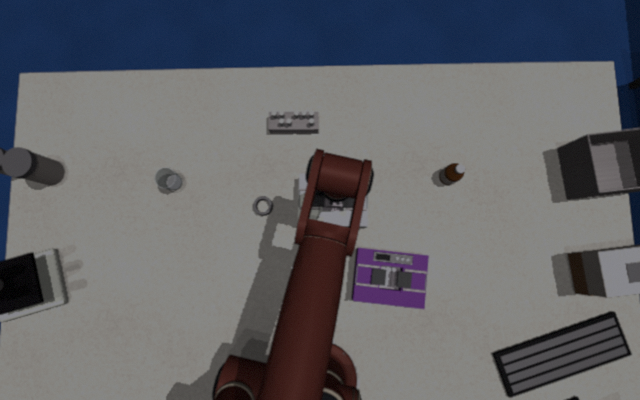

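The block hangs clear and upright above the well (wrist picture, 315,240). The collar is flat on the bench at (510,160), and the bystanders have not moved.

```bash
python3 -c "
from station import ctrl
print(ctrl.finish_job()); print(ctrl.get_obs()['t'])"
```

```text
the job is handed in; nothing more can be done
None
the job is handed in; nothing more can be done
```

The job is done and handed in at about 16 s of the 66 s allowed. finish_job gives no verdict.

- **Collar:** I lifted it off the post and set it down at about (0.51, 0.16), beside the warmer. The pictures show it flat. It first touched the bench with about 11 N, so I backed off and released it at about 5 N.
- **Shoes:** I gripped the post at 80 N and rocked the block to +0.12 and −0.13 rad. The pictures then put both shoes only about 5 mm back, too close to the limit. A second rock, to +0.14 and −0.16 rad by tool angle, was past the 0.13 at which the shoes are said to stop. It brought them to about 6 mm (left) and 7.5 mm (right), give or take 1 mm. The gripper did not touch the shoes in any picture.
- **Lift:** The block came straight up with only its own weight on the wrist (3–4 N).
- **Last checks:** The block is held upright, within about 0.3° of its seated pose, with its underside about 37 mm above the well's mouth. The bottle, beaker and rack stand where they were.

The one disagreement was the left shoe's slide, which read 5–6 mm depending on the edge used, but the free lift showed it was clear.

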